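Set and hold the telescoping gauge arm under the hand press

TASK

Press the brass lock button on top of the swing boom down as far as it goes, which frees the telescoping gauge arm, then swing the boom round into line with the press and draw the arm out by its upright knob, so that its head runs between the two columns and under the ram without knocking them, until the arm's pointer stands level with the nib of the brass rider on the scale. A spring pulls the arm back in, so finish while still gripping the knob and holding the pointer steady at that mark; leave the rings, lens and other loose things where they are.

Things in the scene. Friction and masses are not known exactly. Their poses are not given: they have to be found in the camera images.
- station: The press station: a black iron base plate, 150 x 570 x 20 mm, fixed to the table, that carries the boom's pivot post at one end and the press at the other. Its origin lies on the table, straight below the boom's vertical pivot axis; z is up and +y is the line from the pivot through the middle of the press gap. The plate runs from y = -60 to 510 mm. x and y here are those of this frame.
- press: The iron hand press, fixed to the base plate; same origin and axes as the station. Two upright steel columns, 36 mm across, stand at x = -57 and +57 mm, y = 415 mm, leaving a 78 mm gap; the crosshead above (170 x 80 mm, z = 220 to 290 mm) is 375 mm or more from the pivot. The ram shoe hangs between the columns at z = 160 mm, over a round anvil with its top at z = 50 mm. A spoked handle stands on the far (+y) side, up to z = 390 mm.
- boom (a joint): Swing of the boom about its upright pivot axis, in rad: 0 = pointing along the station's +y, into the middle of the press gap; positive = swung counterclockwise seen from above, towards the robot (station -x). Range -0.2 to 0.8, starts parked at 0.3 to 0.6; stays where it is left (friction about 0.15 N m). The boom is a black square sleeve, 36 x 36 mm, top at z = 118 mm, reaching 150 mm from the pivot axis.
- lock_button (a joint): Lock button: a brass push button, 20 mm across, standing 16 mm proud of the sleeve's top, 75 mm from the pivot axis along the boom. Value = how far it is pushed down in m, 0 (locked) to 0.008 (fully down); the lock is free beyond 0.006. It takes about 4 N and stays down by friction when let go. While it is up the arm cannot be drawn out more than about 2 mm.
- button_top (a point): Centre of the lock button's top face (z = 134 mm when up).
- gauge_arm (a joint): Extension of the telescoping gauge arm out of the sleeve, in m, away from the pivot along the boom: 0 = fully in (start), up to 0.11. A return spring pulls it in with 3 N at 0 and 6.6 N at 0.09. The arm is a steel rod, 18 mm across, axis at z = 100 mm, with a collar of 30 mm under the knob.
- grip_knob: Upright round dark wooden knob on the gauge arm, by which it is swung and drawn out: 22 mm across, 58 mm tall; origin at the centre of its foot (z = 113 mm), z up, +y the direction of extension. Its axis is 205 mm from the pivot axis with the arm fully in, plus the extension. Nothing near it stands higher than z = 124 mm, except the lock button 130 mm away.
- gauge_head: Steel head at the far end of the gauge arm, 30 mm wide, 24 mm along the arm, 20 mm tall, with a short brass feeler below; origin at its centre (z = 100 mm), 140 mm beyond the knob's axis. Fully in, its end is 357 mm from the pivot and swings clear of the columns; drawn out beyond about 40 mm it hits a column unless the boom is in line (about 0.05 rad either way is free).
- pointer (a point): Tip of the pointer, a thin dark blade on the gauge arm beside the knob's foot, 31 mm to the station's +x side of the knob's axis when in line, z = 109 mm; its frame's +y is the direction of extension.
- rider_nib (a point): Inner point of the nib on the brass rider, the setting mark: a brass saddle 22 x 8 x 12 mm with a clamp screw, tight on the outer side of the scale, a light metal bar, 30 mm wide, fixed to the boom along the arm's +x side, with a line each 10 mm. The nib is as far to the side as the pointer, z = 108 mm; frame's +y = direction of extension. The pointer is at the mark when both have the same y along the boom.
- rider (a joint): Setting of the rider on the scale in m, counted from where the pointer is with the arm fully in: the arm's extension must come to equal it. 0.045 to 0.09 at the start, clamped tight.
- ring_anvil: Bystander: bronze ring, 56 mm outside, 42 mm hole, 10 mm thick, lying on the round anvil under the ram; origin centre of its underside.
- ring_table: Bystander: bronze ring, 68 mm outside, 52 mm hole, 10 mm thick, flat on the table beside the base plate; origin centre of its underside.
- lens: Bystander: clear glass condenser lens, 64 mm across, 20 mm thick, flat on the table; origin centre of its underside.
- pin: Bystander: blued steel alignment pin, 10 mm across, 90 mm long, lying on the table along its own x; origin on its underside.
- loupe: Bystander: black eye loupe, 40 mm across, 45 mm tall, standing on the table; origin centre of its underside.
- weight: Bystander: brass knobbed weight, 38 mm across, 50 mm tall, standing on the table; origin centre of its underside.
- driver: Bystander: screwdriver with wooden handle, 160 mm long, lying on the table along its own x.

How it is judged:
By the outcome, as a careful person would: the job done as asked, in the order asked, and still so for the second after the job is handed in, while the arm keeps its last pose, push and grip.
It also fails if it takes over 38 s, if anything falls off the work surface, if the arm or the gripper's body presses on something with over 40 N, if the wrist force passes 120 N, or if a joint passes its speed limit or range.

ROBOT

A 6-joint arm with a two-finger parallel gripper is mounted at the origin on the work surface. World frame = base frame: x ahead of the robot, y to its left, z up, the work surface at z = 0. Lengths are in mm, angles in rad, forces in N, time in s.
With the tool pointing down it reaches from about 300 to 775 mm from the base axis. Payload 14.6 kg.
Tool frame: the origin (TCP) lies midway between the tips of the shut fingers; the grasp point (between the pads) lies 19 mm behind it (pinch_z is the distance from the TCP to the grasp point, in mm); z points along the fingers, y is the direction in which the jaws open and shut (so a half turn about z gives the same grasp; the last joint's range is limited). The gripper opens to 94 mm and grips with 3 to 60 N. Pads are 16 mm wide; open, the fingers measure 119 mm over their backs; the gripper's body (75 mm by 177 mm) begins 78 mm behind the grasp point.
Start: joints at [-1.204, 0.3, 1.521, -0, 1.321, -0.067], TCP at [231.169, -499.049, 166.646] pointing down, gripper open.
Joint ranges: [-3.03, 3.03], [-0.79, 2.21], [0.23, 2.52], [-1.04, 4.18], [0, 3.07], [-2.55, 2.55]. Speed limits (rad/s): [2.22, 2.22, 2.57, 3.14, 3.14, 3.14].

INTERFACE

Orientations are given as [roll, pitch, yaw] about the fixed x, y, z axes, in that order (R = Rz(yaw) Ry(pitch) Rx(roll)).
In Python, from cell import read_state, camera, sign_off, pinch_z gives the robot as it stands. The module is installed in compiled form; this text tells all that it offers.
- The arm moves only by the tool servo_tool, never from a script. Its argument "series" is a list of rows, each a list of 6 numbers: the shift along the tool's x, y, z in cm, then the turn, a rotation vector about the tool's x, y, z in rad. In form: [[tx, ty, tz, rx, ry, rz], ...]. A call has exactly 10 rows; each row is the pose to reach, as a shift and turn from the pose commanded when the call began, along the tool's axes at that moment; what a row does not reach only later rows make up. A row lasts 1/12 s, in which the tool goes at most 41.7 mm and 7.16 degrees, less where a joint would pass 70% of its speed; a pose out of reach is approached as far as the arm can. A call with a gripper value outside its range is refused whole. "gripper" is the finger opening in cm, from 0 to 9.4, set as the call begins (left out, the last holds). The fingers move at their own pace and stop on an object; "grip_force" is the grip in N (left out, the last holds). Time passes only in rows, so rows that repeat a pose let the fingers close, or fill a call up. It gives the time, the measured TCP pose, the force and the opening at its end, in the units of the state.
- read_state(): the state, without advancing time (a new reading comes with each control period).
- camera(name): name is "side" or "top" or "wrist"; returns a dict with "pixels" (480x640x3 uint8, red, green, blue), "fx", "fy", "cx", "cy" (pixels), "k1" (the pictures are not rectified: a ray, as slopes to the right and down, at radius r is drawn at 1 + k1 r^2 times it, then the intrinsics apply), "pose" (4x4, takes a point from camera to world coordinates); the wrist camera has in their place "mount" (4x4, takes a point from camera to tool coordinates, whose origin is the TCP and whose axes are the flange's). Camera axes: x right, y down, z forward; pixel columns grow to the right and rows downward; lengths in mm; the calibration is good to about 2 mm. A picture is of the moment at which its call begins: read the wrist's pose just before it. There is no depth.
- sign_off(): hands the job in, once; it reports no verdict.
The state is a dict: "clock": time; "joints": joint angles; "qd": joint speeds; "effort": joint torques, N m; "eef_pos": TCP position; "eef_rot": TCP orientation; "wrist_force": force on the tool from outside, world axes, zero at the start; "moment": the same for the moment, N m; "finger_gap": finger opening in mm.
Only numpy, scipy, OpenCV 4.12 (cv2) and the standard library are available. Lean on these libraries where they do the work, as an engineer would, in place of code of your own. Each camera call takes 0.05 s, during which the arm holds its last target.

## Working session

There is one attempt and no reset: what is moved stays moved. The work goes in short steps, Python scripts to look and compute and a tool call to move; the robot and the scene stay as the last step left them, time stands still between calls to the robot, and variables do not carry over. Pictures are saved under pics/ and viewed, and the job is handed in when it is done.

Besides the shell and the picture viewer there is one more tool, called as name(argument=value, ...), one argument or row to a line, values as JSON. servo_tool: Moves the arm, as the interface text tells. Its arguments: {"type":"object","properties":{"series":{"type":"array"},"gripper":{"type":"number"},"grip_force":{"type":"number"}},"required":["series"]}

```bash
mkdir -p pics
cat > h.py <<'E'
import numpy as np, cv2
from cell import read_state, camera, sign_off, pinch_z
from scipy.spatial.transform import Rotation as R
def snap(n,f):
    s=read_state(); c=camera(n); cv2.imwrite(f'pics/{f}.png',c['pixels'][:,:,::-1])
    if 'pose' in c: P=np.array(c['pose'])
    else:
        T=np.eye(4); T[:3,:3]=R.from_euler('xyz',s['eef_rot']).as_matrix(); T[:3,3]=s['eef_pos']; P=T@np.array(c['mount'])
    np.savez(f'pics/{f}.npz',P=P,K=[c['fx'],c['fy'],c['cx'],c['cy'],c['k1']])
    return c
def ray(f,u,v):
    d=np.load(f'pics/{f}.npz'); fx,fy,cx,cy,k1=d['K']; P=d['P']
    K=np.array([[fx,0,cx],[0,fy,cy],[0,0,1.]])
    p=cv2.undistortPoints(np.array([[[u,v]]],float),K,np.array([k1,0,0,0]))[0,0]
    return P[:3,3],P[:3,:3]@np.array([p[0],p[1],1])
def onz(f,u,v,z):
    o,d=ray(f,u,v); return o+d*(z-o[2])/d[2]
def proj(f,X):
    d=np.load(f'pics/{f}.npz'); fx,fy,cx,cy,k1=d['K']; P=d['P']
    q=P[:3,:3].T@(np.array(X)-P[:3,3]); a,b=q[:2]/q[2]; s=1+k1*(a*a+b*b)
    return fx*a*s+cx, fy*b*s+cy
E
python3 - <<'E'
from h import *
print(read_state(),pinch_z)
for n in('side','top','wrist'):
    snap(n,n+'0'); d=np.load(f'pics/{n}0.npz'); print(n,d['P'].round(3),d['K'])
E
```

```text
{'clock': 0.0, 'joints': array([-1.20357867e+00,  3.00493550e-01,  1.52157302e+00, -4.18759601e-05,
        1.32071921e+00, -6.65869937e-02]), 'qd': array([ 0.00171765,  0.00040235,  0.00061665, -0.00026989,  0.00013229,
       -0.00010403]), 'effort': array([ 8.67233175e-04, -5.31812954e+01, -3.52737844e+01,  7.08105136e-02,
        2.44845764e-02, -9.45825741e-05]), 'eef_pos': array([ 231.05936122, -498.76655279,  166.07746218]), 'eef_rot': array([-3.14039948e+00, -3.89165791e-05,  4.33815017e-01]), 'wrist_force': array([ 0.19654002, -1.16681406, -0.19686053]), 'moment': array([ 0.04087439,  0.01506245, -0.04671061]), 'finger_gap': 93.85225510846921} 18.8
side [[ 7.24000e-01 -4.23000e-01  5.46000e-01  2.17802e+02]
 [-6.90000e-01 -4.69000e-01  5.52000e-01 -3.47641e+02]
 [ 2.20000e-02 -7.76000e-01 -6.31000e-01  5.66084e+02]
 [ 0.00000e+00  0.00000e+00  0.00000e+00  1.00000e+00]] [ 4.54791590e+02  4.54791590e+02  3.20682202e+02  2.36444867e+02
 -2.78816695e-02]
top [[ 1.700000e-02 -9.910000e-01  1.310000e-01  4.352440e+02]
 [-1.000000e+00 -1.800000e-02 -1.300000e-02  6.700700e+01]
 [ 1.500000e-02 -1.310000e-01 -9.910000e-01  1.260893e+03]
 [ 0.000000e+00  0.000000e+00  0.000000e+00  1.000000e+00]] [5.81813589e+02 5.81813589e+02 3.21006562e+02 2.42794846e+02
 1.11401423e-02]
wrist [[ 4.21000e-01 -8.73000e-01 -2.46000e-01  3.02313e+02]
 [-9.07000e-01 -4.06000e-01 -1.12000e-01 -4.67004e+02]
 [-2.00000e-03  2.70000e-01 -9.63000e-01  3.85123e+02]
 [ 0.00000e+00  0.00000e+00  0.00000e+00  1.00000e+00]] [ 3.76787997e+02  3.76787997e+02  3.21260081e+02  2.40851045e+02
 -6.72911668e-02]
```

View pics/side0.png

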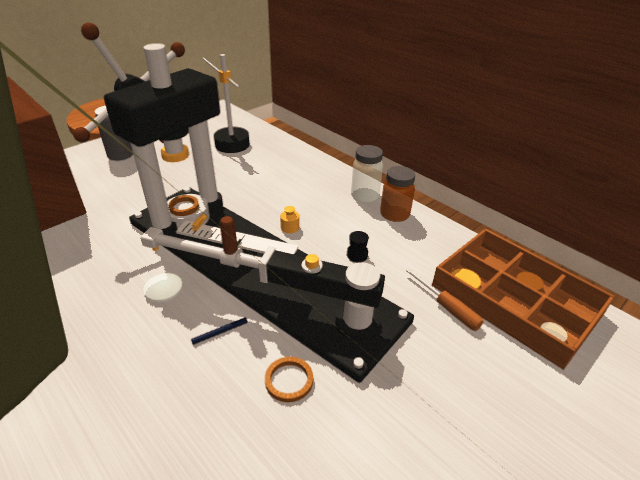

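View pics/top0.png

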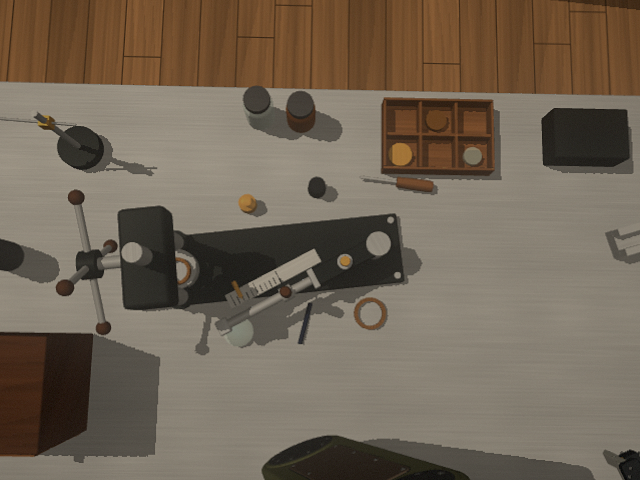

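Run:
```python
import cv2
a=cv2.imread('pics/top0.png')[190:350,160:420]; a=cv2.resize(a,None,fx=3,fy=3,interpolation=cv2.INTER_CUBIC); cv2.imwrite('pics/top0z.png',cv2.convertScaleAbs(a,alpha=1.5))
b=cv2.imread('pics/side0.png')[180:390,120:420]; cv2.imwrite('pics/side0z.png',cv2.resize(b,None,fx=2.6,fy=2.6,interpolation=cv2.INTER_CUBIC))
```

```text
(no output)
```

View pics/top0z.png

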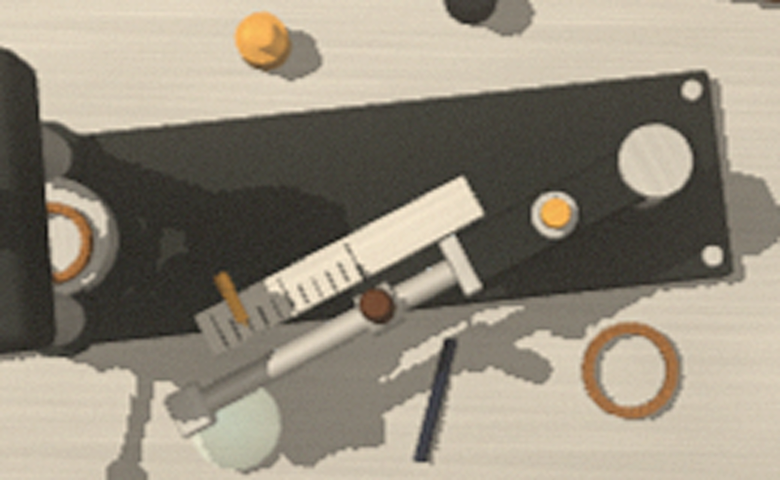

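View pics/side0z.png

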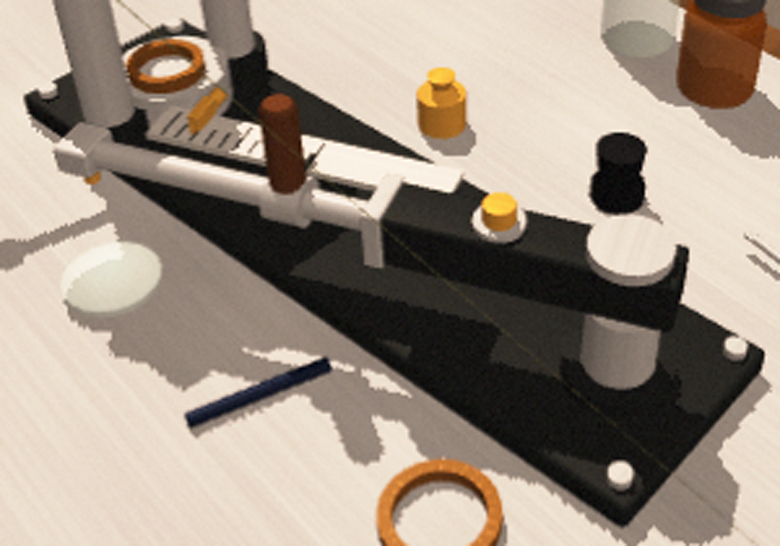

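View pics/wrist0.png

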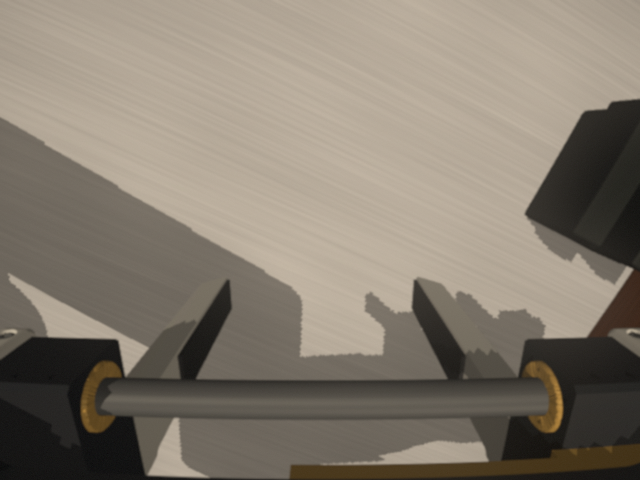

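```bash
cat > m1.py <<'E'
from h import *
t=lambda u,v:(160+u/3,190+v/3); s=lambda u,v:(120+u/2.6,180+v/2.6)
c1=onz('top0',*t(706,70),20);c2=onz('top0',*t(732,275),20);print('corners',c1,c2,np.linalg.norm(c1-c2))
s1=onz('side0',*s(763,355),20);s2=onz('side0',*s(625,525),20);print('side corners',s1,s2)
def tri(a,b):
    o1,d1=ray('top0',*a);o2,d2=ray('side0',*b)
    A=np.stack([d1,-d2],1);x,r,_,_=np.linalg.lstsq(A,o2-o1,rcond=None)
    p,q=o1+d1*x[0],o2+d2*x[1];return (p+q)/2,np.linalg.norm(p-q)
print('button',tri(t(555,211),s(499,203)),onz('top0',*t(555,211),134))
print('knob',tri(t(376,303),s(280,103)),onz('top0',*t(376,303),171))
print('nib',onz('top0',*t(243,320),108),onz('side0',*s(193,128),108))
print('postcap',tri(t(656,160),s(632,243)))
for p in [(706,70),(732,275)]: pass
E
python3 m1.py
```

```text
corners [ 666.93012118 -108.9645258    20.        ] [ 518.98927976 -127.48571043   20.        ] 149.09569691988287
side corners [ 660.90447081 -112.7558712    20.        ] [ 512.42494859 -135.3775361    20.        ]
button (array([550.86479711,   5.391756  , 131.56800167]), np.float64(0.4559852265803465)) [550.79798786   5.38570549 134.        ]
knob (array([488.05078394, 118.08059072, 168.76005894]), np.float64(1.1244548777243382)) [487.45323054 118.25070481 171.        ]
nib [477.83906231 208.18859411 108.        ] [475.12224736 203.61334598 108.        ]
postcap (array([586.63545926, -61.18067056, 125.22504775]), np.float64(0.15455451542608864))
```

servo_tool(
  series=[
    [3.35,-2.15,-0.5,0,0,-0.109],
    [6.7,-4.3,-1,0,0,-0.218],
    [10.05,-6.45,-1.5,0,0,-0.327],
    [13.4,-8.6,-2,0,0,-0.436],
    [16.75,-10.75,-2.5,0,0,-0.545],
    [20.1,-12.9,-3,0,0,-0.654],
    [23.45,-15.05,-3,0,0,-0.763],
    [26.8,-17.2,-3,0,0,-0.872],
    [30.15,-19.35,-3,0,0,-0.981],
    [33.5,-21.5,-3,0,0,-1.09],
  ],
  gripper=0,
  grip_force=20,
)

```text
clock: 0.98
eef_pos: [445.4, -161.3, 196.7]
eef_rot: [3.141, 0.0, 1.529]
wrist_force: [1.5, -0.9, 0.0]
finger_gap: 30.6
```

```bash
cat >> h.py <<'E'
def to(X,yaw):
    s=read_state(); M=R.from_euler('xyz',s['eef_rot']).as_matrix()
    print('clk',s['clock'],'pos',s['eef_pos'].round(1),'rot',s['eef_rot'].round(3),'F',s['wrist_force'].round(1),'gap',round(s['finger_gap'],1))
    T=R.from_euler('xyz',[np.pi,0,yaw]).as_matrix()
    print('shift cm',(M.T@(np.array(X)-s['eef_pos'])/10).round(2),'rv',R.from_matrix(M.T@T).as_rotvec().round(3))
E
python3 -c "
from h import *
to([550.8,5.4,175],2.07)"
```

```text
clk 0.9833 pos [ 445.4 -161.3  196.7] rot [3.141 0.    1.529] F [ 1.5 -0.9  0. ] gap 30.6
shift cm [17.09  9.84  2.17] rv [ 0.     0.    -0.541]
```

servo_tool(
  series=[
    [3.4,1.95,0,0,0,-0.11],
    [6.8,3.9,0,0,0,-0.22],
    [10.2,5.9,0.5,0,0,-0.33],
    [13.6,7.85,1.0,0,0,-0.44],
    [17.1,9.84,2.0,0,0,-0.541],
    [17.1,9.84,3.0,0,0,-0.541],
    [17.1,9.84,4.0,0,0,-0.541],
    [17.1,9.84,4.5,0,0,-0.541],
    [17.1,9.84,4.5,0,0,-0.541],
    [17.1,9.84,4.5,0,0,-0.541],
  ],
)

```text
clock: 1.82
eef_pos: [550.8, 1.9, 151.9]
eef_rot: [3.142, 0.0, 2.063]
wrist_force: [-0.2, -0.3, 0.0]
finger_gap: 0.2
```

```bash
python3 -c "
from h import *
to([550.8,5.4,140],2.07)
snap('wrist','w1')"
```

```text
clk 1.8167 pos [550.8   1.9 151.9] rot [3.142 0.    2.063] F [-0.2 -0.3  0. ] gap 0.2
shift cm [0.31 0.16 1.19] rv [ 0.     0.    -0.007]
```

View pics/w1.png

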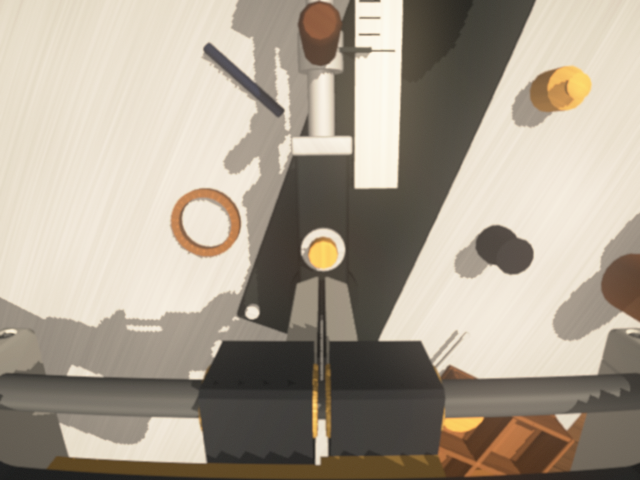

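```bash
python3 -c "
from h import *
print(onz('w1',323,252,134),proj('w1',[550.8,5.4,134]),onz('w1',320,18,171),onz('w1',394,50,109), proj('w1',[550.8,1.9,151.9]))"
```

```text
[549.27029441   5.63782184 134.        ] (np.float64(324.8727185293919), np.float64(253.35071706911276)) [486.37737471 119.14094966 171.        ] [528.92577963 140.21027321 109.        ] (np.float64(322.45028683594256), np.float64(266.90514910940993))
```

servo_tool(
  series=[
    [0.33,0.2,0.4,0,0,0],
    [0.33,0.2,0.9,0,0,0],
    [0.33,0.2,1.4,0,0,0],
    [0.33,0.2,1.7,0,0,0],
    [0.33,0.2,1.9,0,0,0],
    [0.33,0.2,2.1,0,0,0],
    [0.33,0.2,2.3,0,0,0],
    [0.33,0.2,2.45,0,0,0],
    [0.33,0.2,2.55,0,0,0],
    [0.33,0.2,2.55,0,0,0],
  ],
)

```text
clock: 2.7
eef_pos: [551.2, 6.9, 126.0]
eef_rot: [-3.141, -0.0, 2.065]
wrist_force: [-0.5, -0.1, 0.4]
finger_gap: 0.5
```

servo_tool(
  series=[
    [0,0,0.05,0,0,0],
    [0,0,0.1,0,0,0],
    [0,0,0.15,0,0,0],
    [0,0,0.2,0,0,0],
    [0,0,0.2,0,0,0],
    [0,0,0.2,0,0,0],
    [0,0,0.2,0,0,0],
    [0,0,0.2,0,0,0],
    [0,0,0.2,0,0,0],
    [0,0,0.2,0,0,0],
  ],
)

```text
clock: 3.53
eef_pos: [551.3, 6.9, 124.1]
eef_rot: [3.142, 0.0, 2.065]
wrist_force: [-0.1, 0.4, -0.3]
finger_gap: 0.5
```

```bash
python3 -c "
from h import *
to([550.8,5.4,140],2.07)
snap('wrist','w2')
a=cv2.imread('pics/w2.png')[180:330,240:400];cv2.imwrite('pics/w2z.png',cv2.resize(a,None,fx=4,fy=4))"
```

```text
clk 3.5333 pos [551.3   6.9 124.1] rot [3.142 0.    2.065] F [-0.1  0.4 -0.3] gap 0.5
shift cm [-0.11 -0.11 -1.59] rv [ 0.     0.    -0.005]
```

View pics/w2z.png

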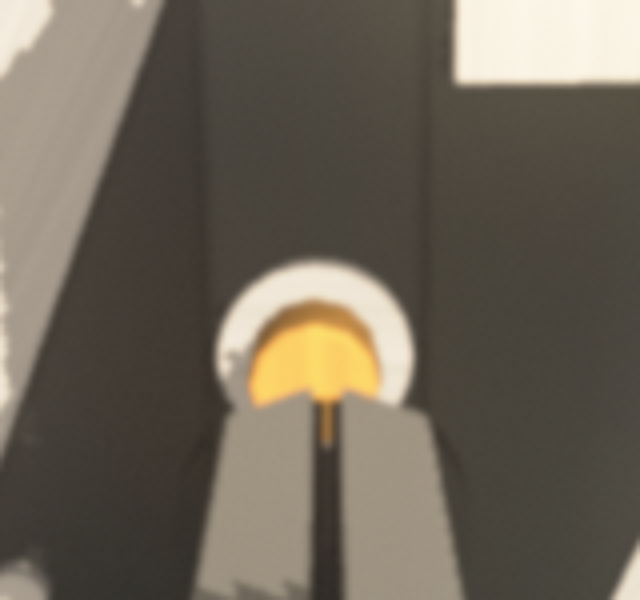

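servo_tool(
  series=[
    [0,0,0.05,0,0,0],
    [0,0,0.1,0,0,0],
    [0,0,0.15,0,0,0],
    [0,0,0.2,0,0,0],
    [0,0,0.2,0,0,0],
    [0,0,0.2,0,0,0],
    [0,0,0.2,0,0,0],
    [0,0,0.2,0,0,0],
    [0,0,0.2,0,0,0],
    [0,0,0.2,0,0,0],
  ],
)

```text
clock: 4.42
eef_pos: [551.3, 6.9, 122.2]
eef_rot: [3.142, 0.0, 2.065]
wrist_force: [-0.2, -0.6, 0.2]
finger_gap: 0.2
```

```bash
python3 -c "
from h import *
to([550.8,5.4,140],2.07)
snap('wrist','w3');snap('side','s3')
a=cv2.imread('pics/w3.png')[180:330,240:400];a=cv2.resize(a,None,fx=3,fy=3)
b=cv2.imread('pics/s3.png')[180:330,240:400];b=cv2.resize(b,None,fx=3,fy=3)
cv2.imwrite('pics/w3z.png',cv2.resize(np.hstack([a,b]),(800,375)))"
```

```text
clk 4.4167 pos [551.3   6.9 122.2] rot [3.142 0.    2.065] F [-0.2 -0.6  0.2] gap 0.2
shift cm [-0.11 -0.11 -1.78] rv [ 0.     0.    -0.005]
```

View pics/w3z.png

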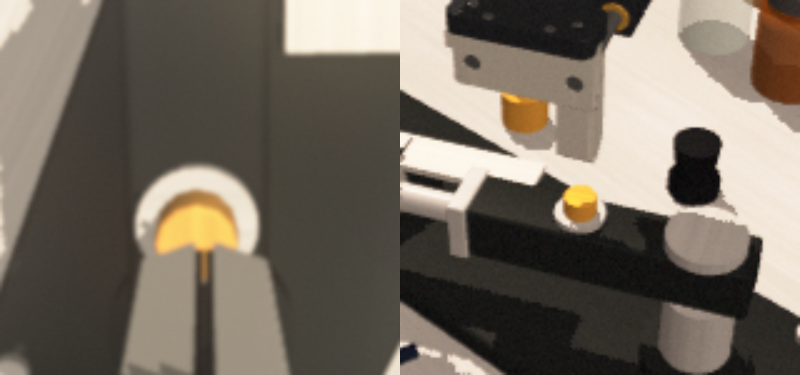

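```bash
python3 -c "
from h import *
snap('top','t3')
p=read_state()['eef_pos'];print(p,proj('s3',p),proj('t3',p),proj('w3',p))
print(onz('s3',311,242,122),onz('s3',311,242,150))
a=cv2.imread('pics/t3.png')[190:350,160:420]; a=cv2.resize(a,None,fx=3,fy=3); cv2.imwrite('pics/t3z.png',a)"
```

```text
[551.29927026   6.87346362 122.16733156] (np.float64(311.5371199087292), np.float64(262.2608744143621)) (np.float64(343.9117448089563), np.float64(260.6738905568942)) (np.float64(322.4894649001305), np.float64(266.8814079326353))
[581.87818937  41.16668645 122.        ] [558.92277363  16.65189741 150.        ]
```

View pics/t3z.png

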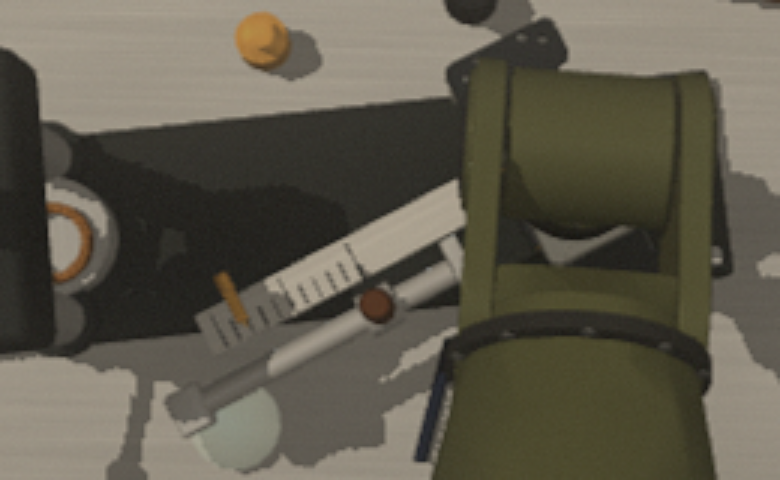

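View pics/s3.png

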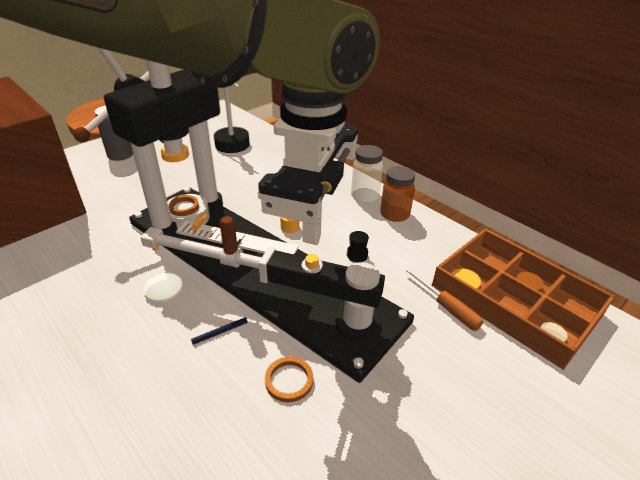

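```bash
python3 -c "
from h import *
p=read_state()['eef_pos']
for f,u,v in(('w1',321,278),('w3',322,278),('wrist0',322,281)):
    o,d=ray(f,u,v)
    q=p if f=='w3' else (np.array([550.8,1.9,151.9]) if f=='w1' else np.array([231.1,-498.8,166.1]))
    P=np.load('pics/'+f+'.npz')['P']
    y=2.065 if f!='wrist0' else .434
    n=np.array([np.cos(y),np.sin(y),0]); t=((q-o)@n)/(d@n); print(f,(o+t*d-q).round(1))
P=np.load('pics/w3.npz')['P'];print(P[:3,3]-p)
print(proj('s3',p+[0,0,19]),proj('s3',p+[0,0,38]))
"
```

```text
w1 [-0.8 -0.4 18.7]
w3 [-0.3 -0.2 18.8]
wrist0 [ 0.5 -1.1 23.8]
[-37.76795083  68.28129498 218.94880264]
(np.float64(311.66718541594304), np.float64(252.35818395971546)) (np.float64(311.80243381585217), np.float64(242.07964631905529))
```

servo_tool(
  series=[
    [-0.05,-0.1,0.5,0,0,0],
    [-0.05,-0.1,1.0,0,0,0],
    [-0.05,-0.1,1.5,0,0,0],
    [-0.05,-0.1,1.9,0,0,0],
    [-0.05,-0.1,2.2,0,0,0],
    [-0.05,-0.1,2.4,0,0,0],
    [-0.05,-0.1,2.6,0,0,0],
    [-0.05,-0.1,2.75,0,0,0],
    [-0.05,-0.1,2.9,0,0,0],
    [-0.05,-0.1,2.9,0,0,0],
  ],
)

```text
clock: 5.4
eef_pos: [550.7, 6.0, 93.2]
eef_rot: [3.141, 0.0, 2.065]
wrist_force: [0.2, -0.4, -0.3]
finger_gap: 0.2
```

```bash
python3 -c "
from h import *
to([550.8,5.4,140],2.07)
snap('wrist','w4');snap('side','s4')
a=cv2.imread('pics/w4.png')[180:330,240:400];a=cv2.resize(a,None,fx=3,fy=3)
b=cv2.imread('pics/s4.png')[180:330,240:400];b=cv2.resize(b,None,fx=3,fy=3)
cv2.imwrite('pics/w4z.png',cv2.resize(np.hstack([a,b]),(800,375)))"
```

```text
clk 5.4 pos [550.7   6.   93.2] rot [3.141 0.    2.065] F [ 0.2 -0.4 -0.3] gap 0.2
shift cm [-0.06 -0.02 -4.68] rv [ 0.     0.    -0.005]
```

View pics/w4z.png

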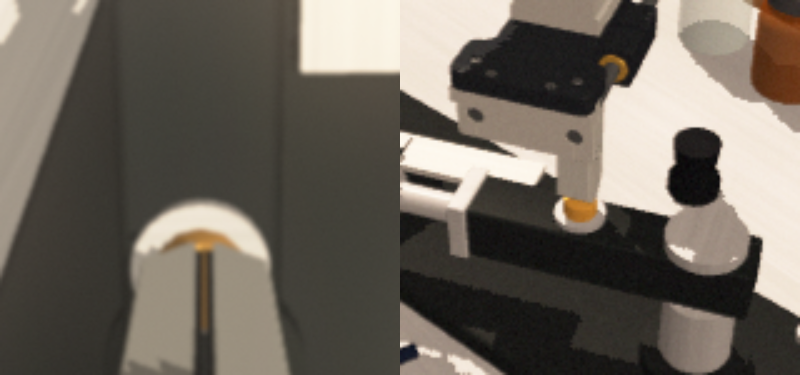

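servo_tool(
  series=[
    [0,0,0.1,0,0,0],
    [0,0,0.2,0,0,0],
    [0,0,0.3,0,0,0],
    [0,0,0.4,0,0,0],
    [0,0,0.5,0,0,0],
    [0,0,0.5,0,0,0],
    [0,0,0.5,0,0,0],
    [0,0,0.5,0,0,0],
    [0,0,0.5,0,0,0],
    [0,0,0.5,0,0,0],
  ],
)

```text
clock: 6.33
eef_pos: [550.6, 6.0, 88.0]
eef_rot: [-3.141, -0.0, 2.065]
wrist_force: [0.3, -0.2, 0.0]
finger_gap: 0.4
```

servo_tool(
  series=[
    [0,0,0.1,0,0,0],
    [0,0,0.2,0,0,0],
    [0,0,0.3,0,0,0],
    [0,0,0.3,0,0,0],
    [0,0,0.3,0,0,0],
    [0,0,0.3,0,0,0],
    [0,0,0.3,0,0,0],
    [0,0,0.3,0,0,0],
    [0,0,0.3,0,0,0],
    [0,0,0.3,0,0,0],
  ],
)

```text
clock: 7.17
eef_pos: [551.8, 6.4, 87.2]
eef_rot: [3.138, 0.001, 2.065]
wrist_force: [-3.7, 4.5, 18.9]
finger_gap: 0.5
```

```bash
python3 -c "
from h import *
to([550.8,5.4,140],2.07)
snap('wrist','w5');snap('side','s5')
a=cv2.imread('pics/w5.png')[180:330,240:400];a=cv2.resize(a,None,fx=3,fy=3)
b=cv2.imread('pics/s5.png')[180:330,240:400];b=cv2.resize(b,None,fx=3,fy=3)
cv2.imwrite('pics/w5z.png',cv2.resize(np.hstack([a,b]),(800,375)))"
```

```text
clk 7.1667 pos [551.8   6.4  87.2] rot [3.138e+00 1.000e-03 2.065e+00] F [-3.7  4.5 18.9] gap 0.5
shift cm [-0.05 -0.12 -5.28] rv [ 0.003  0.001 -0.005]
```

View pics/w5z.png

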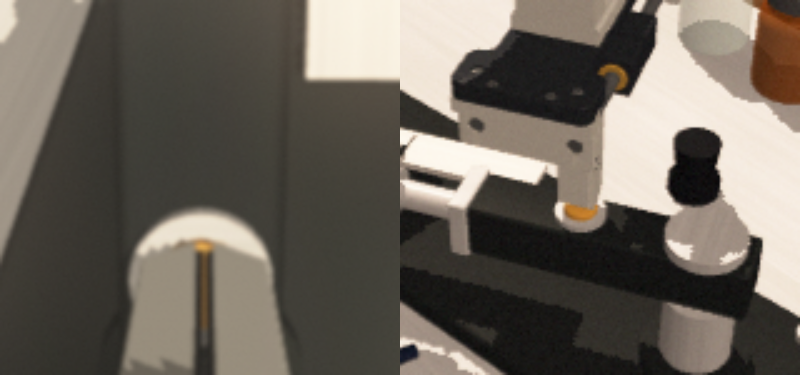

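```bash
python3 -c "
from h import *
to([487,118.6,148],2.07)"
```

```text
clk 7.2667 pos [551.8   6.4  87.2] rot [3.138e+00 1.000e-03 2.065e+00] F [-3.   3.2 18.9] gap 0.4
shift cm [12.94 -0.36 -6.09] rv [ 0.003  0.001 -0.005]
```

servo_tool(
  series=[
    [0,0,-2.0,0,0,0],
    [0,0,-5.0,0,0,0],
    [1.0,0,-6.5,0,0,0],
    [4.0,-0.1,-6.5,0,0,0],
    [7.0,-0.2,-6.5,0,0,0],
    [10.0,-0.3,-6.5,0,0,0],
    [12.9,-0.35,-6.5,0,0,0],
    [12.9,-0.35,-6.5,0,0,0],
    [12.9,-0.35,-6.5,0,0,0],
    [12.9,-0.35,-6.5,0,0,0],
  ],
  gripper=9.4,
)

```text
clock: 8.1
eef_pos: [486.7, 117.5, 150.1]
eef_rot: [3.142, 0.0, 2.065]
wrist_force: [-0.4, -0.2, -0.3]
finger_gap: 63.8
```

```bash
python3 -c "
from h import *
to([487,118.6,107],2.07)
snap('wrist','w6');snap('side','s6')
b=cv2.imread('pics/s6.png')[180:330,200:400];b=cv2.resize(b,None,fx=4,fy=4)
cv2.imwrite('pics/s6z.png',b)"
```

```text
clk 8.1 pos [486.7 117.5 150.1] rot [3.142 0.    2.065] F [-0.4 -0.2 -0.3] gap 63.8
shift cm [0.08 0.08 4.31] rv [ 0.     0.    -0.005]
```

View pics/w6.png

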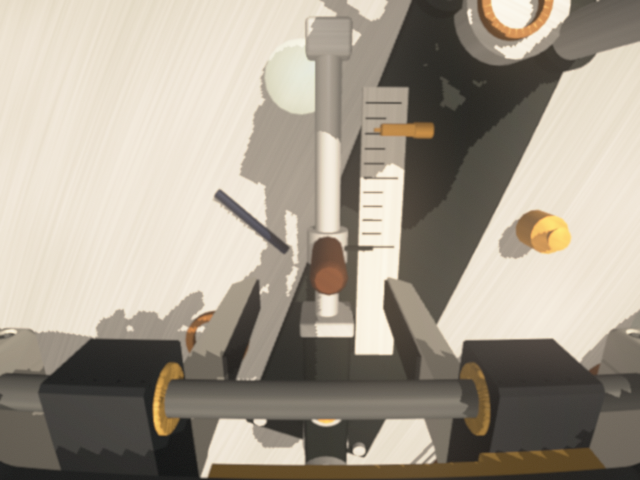

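View pics/s6z.png

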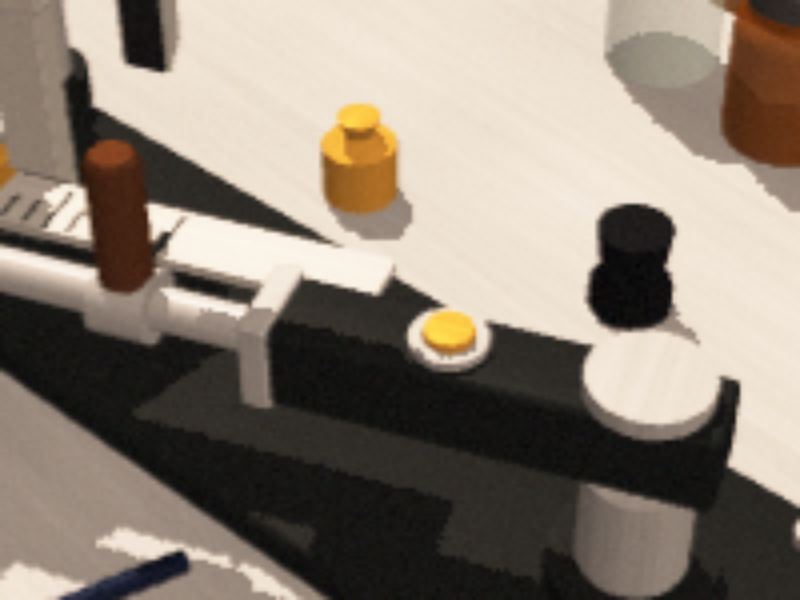

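```bash
python3 -c "
from h import *
b=cv2.imread('pics/w6.png')
cv2.imwrite('pics/w6z.png',cv2.resize(b[90:270,300:460],None,fx=3.3,fy=3.3,interpolation=cv2.INTER_CUBIC))
"
```

```text
(no output)
```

View pics/w6z.png

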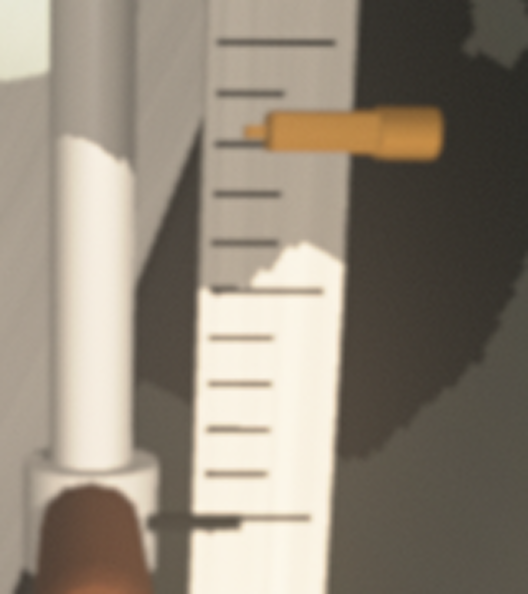

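```bash
python3 -c "
from h import *
f=lambda u,v:(300+u/3.3,90+v/3.3)
P=onz('w6',*f(240,522),109);N=onz('w6',*f(244,132),108)
print(P,N,N-P,np.linalg.norm(N-P))
for z in (100,102,104,106):
  a=onz('w6',*f(216,42),z);b=onz('w6',*f(190,518),z);print(z,np.linalg.norm(a-b),N-a)
k=onz('w6',328,284,171);print('knob',k)
piv=np.array([586,-60]);
for q in(P,N,k): print(np.hypot(*(q[:2]-piv)))
"
```

```text
[518.90749703 134.48875072 109.        ] [478.18275455 206.00079864 108.        ] [-40.72474248  71.51204792  -1.        ] 82.30114002015452
100 102.16392455215295 [ 13.2094986  -13.42008548   8.        ]
102 101.40457133117043 [ 13.32922029 -13.17057714   6.        ]
104 100.64521811018788 [ 13.44894199 -12.9210688    4.        ]
106 99.88586488920538 [ 13.56866369 -12.67156046   2.        ]
knob [490.68386424 116.52205854 171.        ]
205.7359426795854
287.0208760607884
200.61207064225462
```

servo_tool(
  series=[
    [0,0.1,1.0,0,0,0],
    [0,0.1,2.0,0,0,0],
    [0,0.1,3.0,0,0,0],
    [0,0.1,4.0,0,0,0],
    [0,0.1,4.8,0,0,0],
    [0,0.1,4.8,0,0,0],
    [0,0.1,4.8,0,0,0],
    [0,0.1,4.8,0,0,0],
    [0,0.1,4.8,0,0,0],
    [0,0.1,4.8,0,0,0],
  ],
)

```text
clock: 9.03
eef_pos: [487.5, 118.4, 102.6]
eef_rot: [3.141, 0.0, 2.065]
wrist_force: [-0.2, -0.7, 0.3]
finger_gap: 93.8
```

```bash
python3 -c "
from h import *
to([487,118.6,102],2.07)
snap('wrist','w7')"
```

```text
clk 9.0333 pos [487.5 118.4 102.6] rot [3.141 0.    2.065] F [-0.2 -0.7  0.3] gap 93.8
shift cm [ 0.04 -0.04  0.06] rv [ 0.001  0.    -0.005]
```

View pics/w7.png

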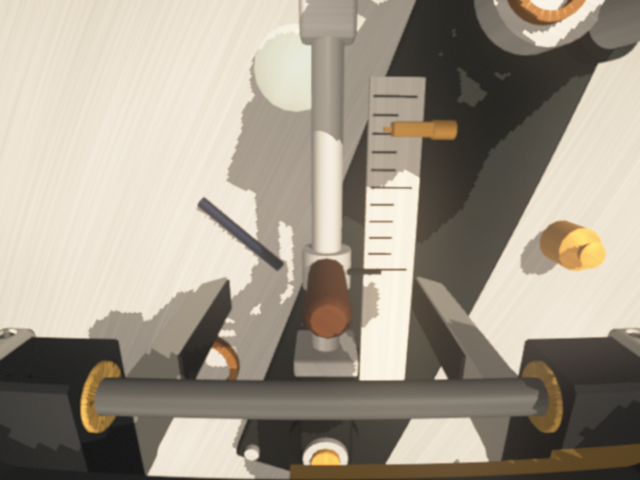

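servo_tool(
  series=[
    [0,0,0,0,0,0],
    [0,0,0,0,0,0],
    [0,0,0,0,0,0],
    [0,0,0,0,0,0],
    [0,0,0,0,0,0],
    [0,0,0,0,0,0],
    [0,0,0,0,0,0],
    [0,0,0,0,0,0],
    [0,0,0,0,0,0],
    [0,0,0,0,0,0],
  ],
  gripper=0,
  grip_force=35,
)

```text
clock: 9.92
eef_pos: [487.3, 118.4, 102.2]
eef_rot: [3.142, 0.0, 2.065]
wrist_force: [0.2, -0.2, -0.5]
finger_gap: 30.6
```

```bash
python3 -c "
from h import *
to([487,118.6,102],2.07)
snap('wrist','w8')"
```

```text
clk 9.9167 pos [487.3 118.4 102.2] rot [3.142 0.    2.065] F [ 0.2 -0.2 -0.5] gap 30.6
shift cm [ 0.04 -0.01  0.02] rv [ 0.     0.    -0.005]
```

View pics/w8.png

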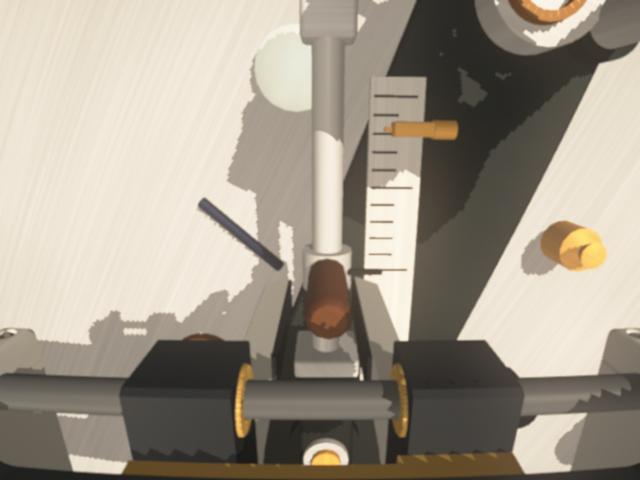

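Run:
```python
from h import *
g=cv2.cvtColor(cv2.imread('pics/top0.png'),cv2.COLOR_BGR2GRAY).astype(float)
pts=[]
for u in range(225,385,4):
    c=g[205:262,u]; i=np.argmin(np.diff(cv2.GaussianBlur(c.reshape(-1,1),(1,5),0).ravel())[:45]); pts.append((u,205+i+.5))
pts=np.array(pts); w=np.array([onz('top0',u,v,20)[:2] for u,v in pts])
ok=np.ones(len(w),bool)
for _ in range(4):
    p=np.polyfit(w[ok,1],w[ok,0],1); r=w[:,0]-np.polyval(p,w[:,1]); ok=abs(r)<2.5
print('far edge',p,ok.sum(),len(ok),'yaw ccw',np.arctan(-p[0]))
th=np.arctan(-p[0]); X=np.array([np.cos(th),np.sin(th)]);Y=np.array([-np.sin(th),np.cos(th)])
e=np.array([p[1],0]); print('edge x - 75 => axis offset along X:',e@X-75)
for n,q in(('postcap',np.array([586.6,-61.2])),('c1',np.array([666.9,-109])),('c2',np.array([519,-127.5]))): print(n,q@X,q@Y)
o=np.array([586.3,-60.0])
# columns/gap check: station points projected into side0 & top0
T=lambda x,y,z: [*(o+x*X+y*Y),z]
for P in [(75,-60,20),(-75,-60,20),(-75,510,20),(75,510,20),(0,415,50)]: print(P,np.round(T(*P),1),np.round(proj('side0',T(*P))),np.round(proj('top0',T(*P))))
b=cv2.imread('pics/side0.png')
for y in(415,):
  for x in(-57,57):
    for z in(20,160,220):
      u,v=proj('side0',T(x,y,z)); cv2.circle(b,(int(u),int(v)),2,(0,255,0),-1)
pl=[proj('side0',T(*P)) for P in [(75,-60,20),(-75,-60,20),(-75,510,20),(75,510,20)]]
cv2.polylines(b,[np.int32(pl)],True,(0,255,0),1)
cv2.imwrite('pics/chk.png',b)
```

```text
far edge [-1.22683853e-01  6.54541551e+02] 40 40 yaw ccw 0.12207383437015035
edge x - 75 => axis offset along X: 574.6706085697465
postcap 574.7822851144565 -132.1753559427913
c1 648.6640640698773 -189.39784049547697
c2 499.6119396198804 -189.75025636151588
(75, -60, 20) [ 668.  -110.4   20. ] [415. 313.] [396. 213.]
(-75, -60, 20) [ 519.2 -128.7   20. ] [360. 376.] [405. 282.]
(-75, 510, 20) [449.8 437.1  20. ] [128. 215.] [137. 310.]
(75, 510, 20) [598.6 455.3  20. ] [188. 185.] [132. 240.]
(0, 415, 50) [535.8 351.9  50. ] [185. 205.] [176. 269.]
```

View pics/chk.png

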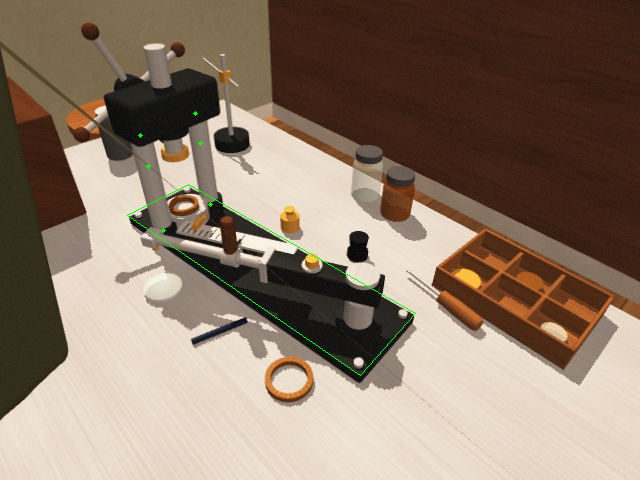

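```bash
cat >> h.py <<'E'
O=np.array([586.3,-60.0]); TH=0.122
def arc(rows,z=None):
    """rows: (boom angle, radius); print shift rows from current state"""
    s=read_state(); M=R.from_euler('xyz',s['eef_rot']).as_matrix(); p=s['eef_pos']
    d=p[:2]-O; print('now r',np.hypot(*d).round(1),'boom',(np.arctan2(-d[0],d[1])-TH).round(4),'yaw-based',(s['eef_rot'][2]-np.pi/2-TH).round(4), 'z',p[2].round(1))
    a0=np.arctan2(-d[0],d[1])
    for a,r in rows:
        w=a+TH; q=np.array([O[0]-r*np.sin(w),O[1]+r*np.cos(w),p[2]])
        print((M.T@(q-p)/10).round(2)[:2], round(a0-w,3))
E
python3 -c "
from h import *
arc([(0.385,204),(0.35,206),(0.30,208),(0.25,209),(0.2,210),(0.15,211),(0.1,212),(0.05,213),(0.02,214),(0.0,214)])"
```

```text
now r 204.0 boom 0.3844 yaw-based 0.372 z 102.2
[-0.   -0.01] -0.001
[0.2  0.71] 0.034
[0.35 1.75] 0.084
[0.35 2.8 ] 0.134
[0.29 3.85] 0.184
[0.18 4.9 ] 0.234
[0.02 5.95] 0.284
[-0.19  6.99] 0.334
[-0.31  7.63] 0.364
[-0.46  8.03] 0.384
```

servo_tool(
  series=[
    [0,0,0,0,0,0],
    [0,0,0,0,0,0],
    [0,0,0,0,0,0],
    [0.2,0.7,0,0,0,0.034],
    [0.35,1.75,0,0,0,0.084],
    [0.35,2.8,0,0,0,0.134],
    [0.3,3.85,0,0,0,0.184],
    [0.2,4.9,0,0,0,0.234],
    [0.2,4.9,0,0,0,0.234],
    [0.2,4.9,0,0,0,0.234],
  ],
)

```text
clock: 10.8
eef_pos: [529.8, 143.1, 102.2]
eef_rot: [3.141, 0.0, 1.832]
wrist_force: [1.2, -3.3, 1.9]
finger_gap: 20.8
```

```bash
python3 -c "
from h import *
to([487,118.6,102],2.07)
arc([(0.15,211),(0.1,212),(0.05,213),(0.02,214),(0.0,215)])
snap('wrist','w9')"
```

```text
clk 10.8 pos [529.8 143.1 102.2] rot [3.141 0.    1.832] F [ 1.2 -3.3  1.9] gap 20.8
shift cm [-1.27 -4.76  0.02] rv [ 0.     0.    -0.238]
now r 210.8 boom 0.1495 yaw-based 0.1389 z 102.2
[ 0.02 -0.01] -0.001
[0.1  1.05] 0.049
[0.13 2.11] 0.099
[0.17 2.76] 0.129
[0.21 3.2 ] 0.149
```

View pics/w9.png

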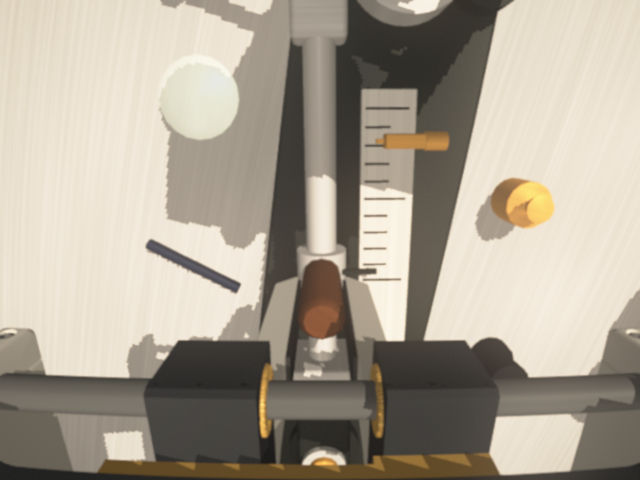

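servo_tool(
  series=[
    [0.05,0.5,0,0,0,0.025],
    [0.1,1.05,0,0,0,0.05],
    [0.12,1.6,0,0,0,0.075],
    [0.13,2.1,0,0,0,0.1],
    [0.15,2.5,0,0,0,0.12],
    [0.17,2.85,0,0,0,0.135],
    [0.2,3.2,0,0,0,0.149],
    [0.2,3.2,0,0,0,0.149],
    [0.2,3.2,0,0,0,0.149],
    [0.2,3.2,0,0,0,0.149],
  ],
)

```text
clock: 11.68
eef_pos: [559.9, 153.5, 102.2]
eef_rot: [3.141, -0.0, 1.682]
wrist_force: [1.4, -4.4, 1.9]
finger_gap: 21.3
```

```bash
python3 -c "
from h import *
to([487,118.6,102],2.07)
arc([(0.0,215),(0.0,240),(0.0,265),(0.,280),(0.0,286)])
snap('wrist','w10');snap('top','t10');snap('side','s10')"
```

```text
clk 11.6833 pos [559.9 153.5 102.2] rot [ 3.141 -0.     1.682] F [ 1.4 -4.4  1.9] gap 21.3
shift cm [-2.65 -7.63  0.02] rv [ 0.     0.    -0.388]
now r 215.1 boom 0.0012 yaw-based -0.0106 z 102.2
[-0.01  0.03] 0.001
[2.49 0.  ] 0.001
[ 4.99 -0.03] 0.001
[ 6.49 -0.04] 0.001
[ 7.09 -0.05] 0.001
```

View pics/w10.png

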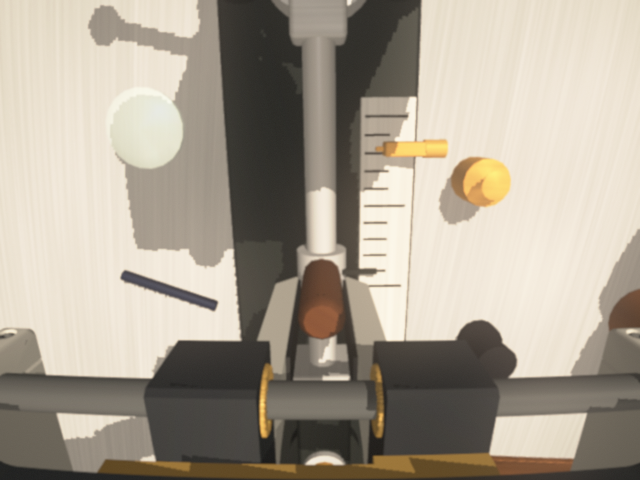

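View pics/s10.png

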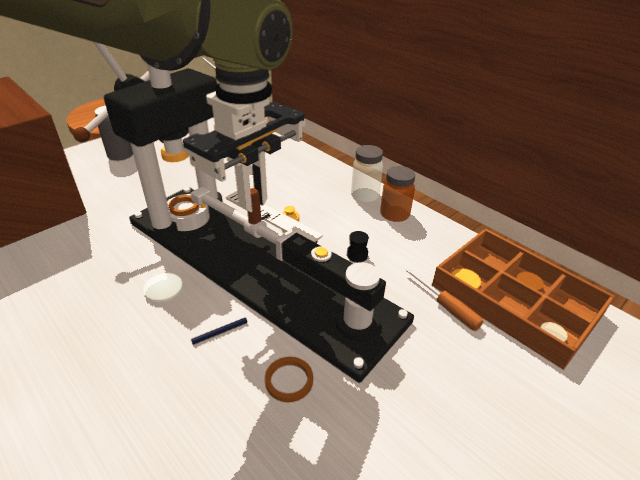

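View pics/t10.png

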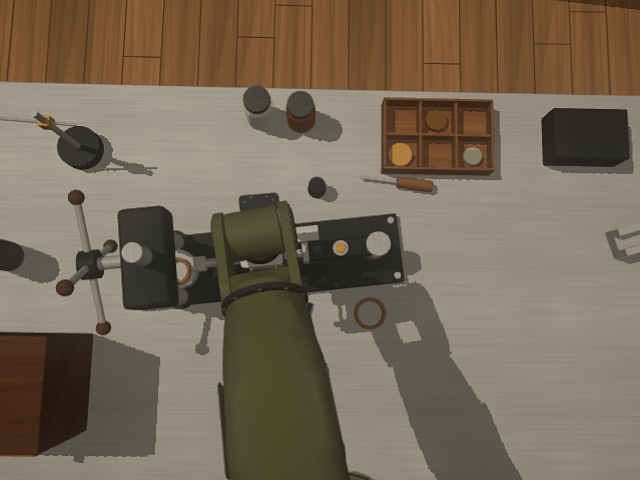

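servo_tool(
  series=[
    [0.4,0,0,0,0,0],
    [1.1,0,0,0,0,0],
    [1.8,0,0,0,0,0],
    [2.5,0,0,0,0,0],
    [3.2,-0.02,0,0,0,0],
    [3.9,-0.02,0,0,0,0],
    [4.5,-0.03,0,0,0,0],
    [5.0,-0.03,0,0,0,0],
    [5.5,-0.04,0,0,0,0],
    [5.5,-0.04,0,0,0,0],
  ],
)

```text
clock: 12.67
eef_pos: [553.1, 208.6, 102.2]
eef_rot: [-3.141, 0.0, 1.683]
wrist_force: [0.1, -5.3, 2.4]
finger_gap: 21.4
```

```bash
python3 -c "
from h import *
to([487,118.6,102],2.07)
arc([(0.,280),(0.0,286)])
snap('wrist','w11');snap('side','s11')
f=lambda u,v,z:onz('w10',u,v,z)
print(np.linalg.norm(f(376,271,109)-f(377,149,108)))
b=cv2.imread('pics/w11.png');cv2.imwrite('pics/w11z.png',cv2.resize(b[150:310,280:480],None,fx=4,fy=3.75,interpolation=cv2.INTER_CUBIC)[:600])"
```

```text
clk 12.6667 pos [553.1 208.6 102.2] rot [-3.141  0.     1.683] F [ 0.1 -5.3  2.4] gap 21.4
shift cm [-8.21 -7.58  0.02] rv [-0.     0.    -0.387]
now r 270.7 boom 0.0008 yaw-based -0.0102 z 102.2
[0.93 0.01] 0.001
[1.53 0.01] 0.001
71.25575090255931
```

View pics/w11.png

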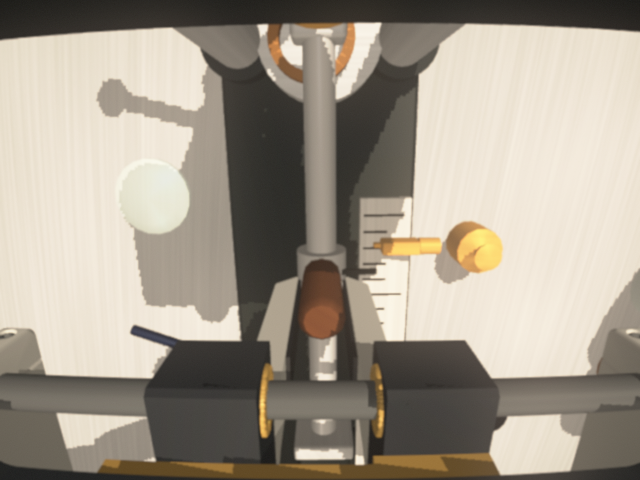

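View pics/w11z.png

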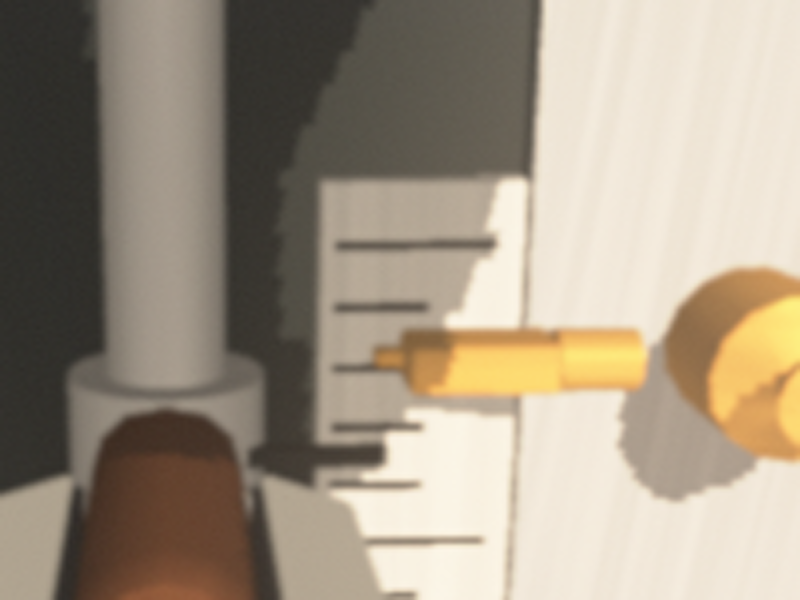

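View pics/s11.png

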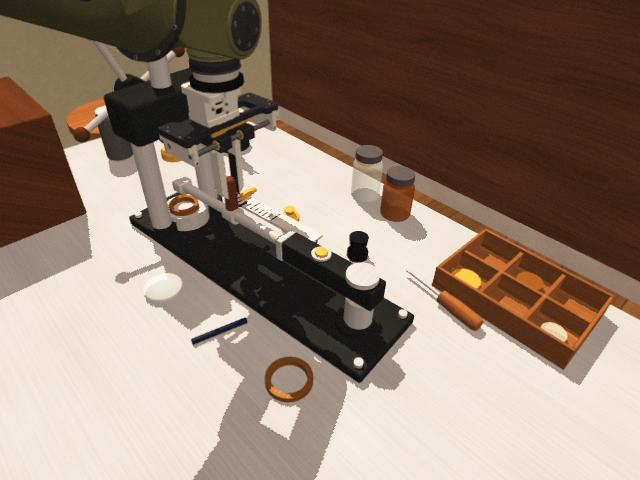

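```bash
python3 -c "
from h import *
f=lambda u,v,z:onz('w11',280+u/4,150+v/3.75,z)
Y=np.array([-np.sin(TH),np.cos(TH)])
for a,b in((455,357),(450,352),(460,362)):
  d=f(374,b,108)-f(384,a,109);print(d.round(1),d[:2]@Y)
print(f(374,357,108)[:2]@Y-O@Y,f(384,455,109)[:2]@Y-O@Y)"
```

```text
[-3.8 15.7 -1. ] 16.04789516867234
[-3.8 15.7 -1. ] 16.017703504933916
[-3.8 15.7 -1. ] 16.07826926000698
285.74838362703144 269.70048845835913
```

servo_tool(
  series=[
    [0.3,0,0,0,0,0],
    [0.6,0,0,0,0,0],
    [0.9,0,0,0,0,0],
    [1.1,0,0,0,0,0],
    [1.3,0,0,0,0,0],
    [1.4,0,0,0,0,0],
    [1.4,0,0,0,0,0],
    [1.4,0,0,0,0,0],
    [1.4,0,0,0,0,0],
    [1.4,0,0,0,0,0],
  ],
)

```text
clock: 13.6
eef_pos: [551.7, 221.6, 102.1]
eef_rot: [-3.141, 0.0, 1.682]
wrist_force: [0.9, -5.5, 2.5]
finger_gap: 21.1
```

```bash
python3 -c "
from h import *
to([487,118.6,102],2.07)
arc([])
snap('wrist','w12')
b=cv2.imread('pics/w12.png');cv2.imwrite('pics/w12z.png',cv2.resize(b[200:300,320:440],None,fx=6,fy=6,interpolation=cv2.INTER_CUBIC)[:600])"
```

```text
clk 13.6 pos [551.7 221.6 102.1] rot [-3.141  0.     1.682] F [ 0.9 -5.5  2.5] gap 21.1
shift cm [-9.52 -7.57  0.02] rv [-0.     0.    -0.388]
now r 283.7 boom 0.0001 yaw-based -0.0112 z 102.1
```

View pics/w12z.png

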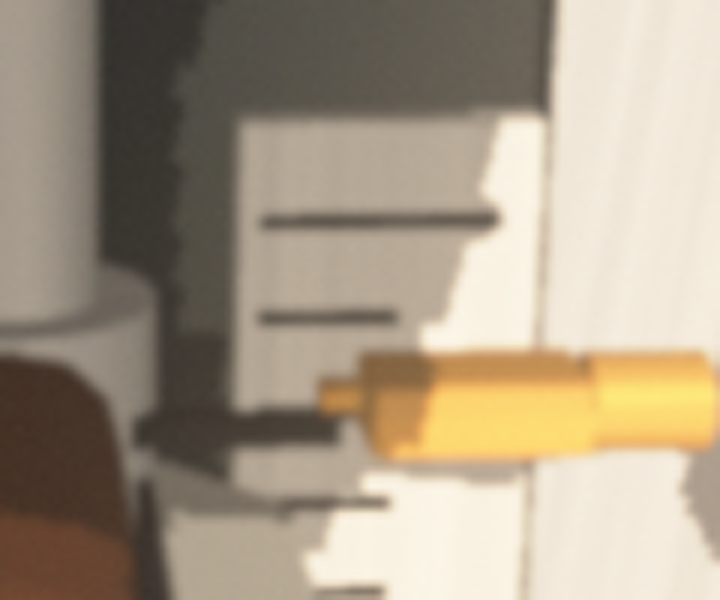

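servo_tool(
  series=[
    [0.1,0,0,0,0,0],
    [0.2,0,0,0,0,0],
    [0.3,0,0,0,0,0],
    [0.3,0,0,0,0,0],
    [0.3,0,0,0,0,0],
    [0.3,0,0,0,0,0],
    [0.3,0,0,0,0,0],
    [0.3,0,0,0,0,0],
    [0.3,0,0,0,0,0],
    [0.3,0,0,0,0,0],
  ],
)

```text
clock: 14.48
eef_pos: [551.5, 224.5, 102.2]
eef_rot: [-3.141, 0.0, 1.682]
wrist_force: [0.9, -5.0, 1.9]
finger_gap: 21.0
```

```bash
python3 -c "
from h import *
to([487,118.6,102],2.07)
arc([])
snap('wrist','w13')
b=cv2.imread('pics/w13.png');cv2.imwrite('pics/w13z.png',cv2.resize(b[215:285,340:420],None,fx=8,fy=8,interpolation=cv2.INTER_CUBIC)[:600])"
```

```text
clk 14.4833 pos [551.5 224.5 102.2] rot [-3.141  0.     1.682] F [ 0.9 -5.   1.9] gap 21.0
shift cm [-9.82 -7.58  0.02] rv [-0.     0.    -0.388]
now r 286.7 boom -0.0002 yaw-based -0.0112 z 102.2
```

View pics/w13z.png

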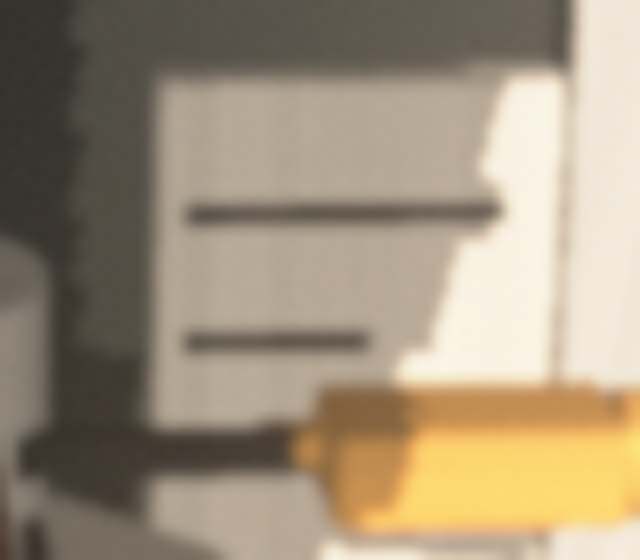

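View pics/w13.png

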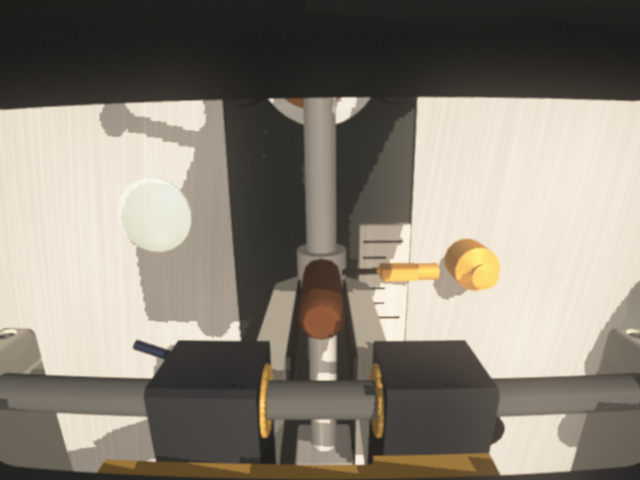

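```bash
python3 -c "
from h import *
b=cv2.imread('pics/w13.png').astype(int)
for c in range(366,384,1): print(c,[tuple(x)[::2] for x in b[266:277,c]])
"
```

```text
366 [(np.int64(151), np.int64(183)), (np.int64(139), np.int64(171)), (np.int64(106), np.int64(132)), (np.int64(68), np.int64(88)), (np.int64(52), np.int64(70)), (np.int64(52), np.int64(70)), (np.int64(54), np.int64(72)), (np.int64(68), np.int64(87)), (np.int64(101), np.int64(124)), (np.int64(132), np.int64(162)), (np.int64(148), np.int64(181))]
367 [(np.int64(153), np.int64(186)), (np.int64(141), np.int64(172)), (np.int64(109), np.int64(134)), (np.int64(70), np.int64(89)), (np.int64(53), np.int64(71)), (np.int64(53), np.int64(71)), (np.int64(54), np.int64(72)), (np.int64(69), np.int64(90)), (np.int64(105), np.int64(131)), (np.int64(136), np.int64(166)), (np.int64(150), np.int64(184))]
368 [(np.int64(152), np.int64(185)), (np.int64(142), np.int64(172)), (np.int64(108), np.int64(133)), (np.int64(68), np.int64(89)), (np.int64(54), np.int64(71)), (np.int64(53), np.int64(70)), (np.int64(56), np.int64(74)), (np.int64(73), np.int64(94)), (np.int64(110), np.int64(136)), (np.int64(137), np.int64(168)), (np.int64(149), np.int64(182))]
369 [(np.int64(152), np.int64(185)), (np.int64(141), np.int
[... 4451 characters left out ...]
4(156))]
382 [(np.int64(61), np.int64(129)), (np.int64(62), np.int64(129)), (np.int64(62), np.int64(131)), (np.int64(65), np.int64(141)), (np.int64(67), np.int64(153)), (np.int64(70), np.int64(162)), (np.int64(72), np.int64(167)), (np.int64(71), np.int64(168)), (np.int64(73), np.int64(171)), (np.int64(74), np.int64(174)), (np.int64(73), np.int64(175))]
383 [(np.int64(62), np.int64(130)), (np.int64(63), np.int64(132)), (np.int64(64), np.int64(134)), (np.int64(67), np.int64(148)), (np.int64(71), np.int64(166)), (np.int64(75), np.int64(179)), (np.int64(77), np.int64(183)), (np.int64(77), np.int64(185)), (np.int64(76), np.int64(187)), (np.int64(77), np.int64(188)), (np.int64(79), np.int64(192))]
```

servo_tool(
  series=[
    [0,0,0,0,0,0],
    [0,0,0,0,0,0],
    [-0.01,0,0,0,0,0],
    [-0.02,0,0,0,0,0],
    [-0.02,0,0,0,0,0],
    [-0.02,0,0,0,0,0],
    [-0.02,0,0,0,0,0],
    [-0.02,0,0,0,0,0],
    [-0.02,0,0,0,0,0],
    [-0.02,0,0,0,0,0],
  ],
)

```text
clock: 15.37
eef_pos: [551.5, 224.3, 102.2]
eef_rot: [-3.141, 0.0, 1.682]
wrist_force: [0.3, -6.1, 2.5]
finger_gap: 21.0
```

```bash
python3 -c "
from h import *
to([487,118.6,102],2.07)
arc([]);print(read_state()['qd'].round(3))
snap('wrist','w14');snap('side','s14')
b=cv2.imread('pics/w14.png');g=b[:,:,0].astype(int)
print(g[264:278,370],g[264:278,378],b[264:278,378,2])
b=cv2.imread('pics/s14.png')
cv2.imwrite('pics/s14z.png',cv2.resize(b[150:350,120:400],None,fx=2.8,fy=2.8))"
```

```text
clk 15.3667 pos [551.5 224.3 102.2] rot [-3.141  0.     1.682] F [ 0.3 -6.1  2.5] gap 21.0
shift cm [-9.8  -7.58  0.02] rv [-0.     0.    -0.388]
now r 286.5 boom -0.0001 yaw-based -0.0112 z 102.2
[-0.     0.    -0.001  0.001  0.001  0.   ]
[152 152 152 139 107  69  53  54  56  77 112 138 150 152] [134 127 113  88  70  70  74  75  76  91 123 142 147 150] [172 168 159 143 142 162 178 183 173 155 162 176 181 184]
```

View pics/s14z.png

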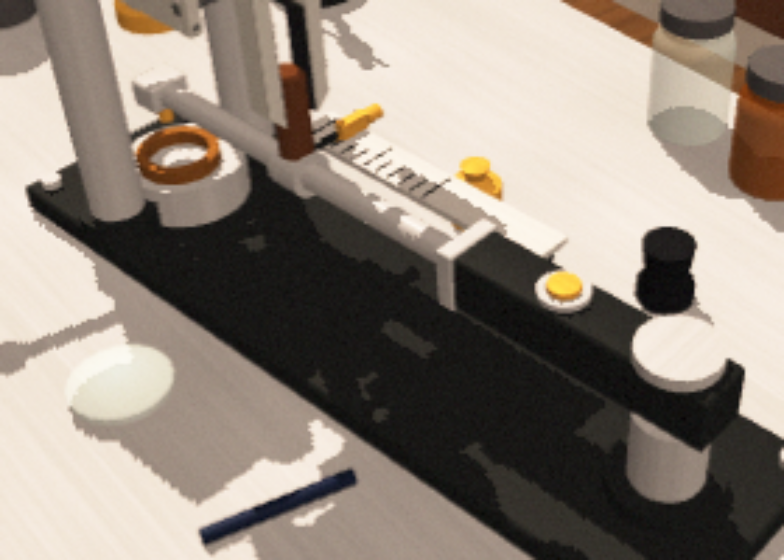

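```bash
python3 -c "
from cell import sign_off
print(sign_off())"
```

```text
the job is handed in; nothing more can be done
None
```

I pressed the lock button down to its stop, swung the boom into line with the press, and drew the arm out by its knob until the pointer stood level with the rider's nib. I handed the job in at about 15.5 s, with the knob still gripped at 35 N.

**Last checks**
- **Button:** I pushed until about 19 N. The side pictures afterwards show it sitting low in its collar.
- **Boom:** it stood within about 0.001 rad of in line by TCP position. The tool's yaw reads 0.011 rad off, which is well inside the free 0.05 rad.
- **Extension:** the arm was drawn out about 82.5 mm. I had measured the rider at 82.3 mm on the scale beforehand.
- **Pointer at the mark:** the pointer and nib agree to about 0.4 pixel in the wrist picture. Allowing for their 1 mm height difference, that is about 0.2 mm.
- **Steadiness:** the arm was still, with the wrist force steady at about 6 N along the boom, which fits the spring pulling back.
- **Loose things:** the head is between the columns with no knock felt. The anvil ring, lens, pin, loupe and weight look undisturbed in the last side picture. The table ring and screwdriver lay outside that picture and were last seen in place just before the final 16 mm of travel.

**What disagreed:** both cameras showed the fingertips about 38 mm behind the stated TCP. My first attempts to press the button stopped in the air because of this. I corrected the heights for both the press and the grip, and contact came where the pictures said it would.

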